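# Hang a vial holder by its keyholes on a stud panel until it locks

### The job

Hang the blue vial holder on the white upright panel: press it flat over the two studs so that their heads go through the large lower ends of its keyhole slots, then slide it down until it is fully home and the brass lock pin has sprung out above its top edge, and let go. The plate with the studs is clamped anywhere within a 36 mm range of height, so feel for the studs with the holder and do not force it: more than 50 N would bend the thin sheet. Leave the two vials and the small beaker standing where they are.

Things in the scene. Friction and masses are not known exactly. Their poses are not given: they have to be found in the camera images.
- panel: White sheet-steel upright, 204 mm wide, 226 mm high, fixed, on a foot plate from x = -43 to +62 mm, 5 mm high. Origin: on the worktop under the middle of the sheet's front face; x points into the sheet, away from the user, y to the left, z up. An aluminium mounting plate, 184 mm wide, 90 mm high, is clamped on the front; its front face, the seat, lies at x = -6 mm. The panel itself does not move.
- seat_mid (a point): Point on the seat plane, y = 0 of the panel, 162 mm above the worktop: mid-range height of the two steel studs, which sit at y = +46 and -46 mm, level with each other, anywhere from 18 mm below to 18 mm above this point (different each time, not measured: feel or look). Shanks 6.5 mm diameter; pan heads 13 mm diameter, underside 5.5 mm and crown 10.7 mm in front of the seat. Axes as the panel.
- lock_pin (a joint): Brass spring plunger, 8 mm diameter, rounded tip, midway between the studs and 25.5 mm higher than them. In m: 0 = sprung out, tip 10 mm in front of the seat; 0.010 = pushed in flush. Pushes back with 1.8 N at first, 4 N fully in. The holder's plate presses it in when flat on the seat with the heads in the large ends; it springs back to 0 over the plate's top edge when the holder is fully down.
- holder: Loose vial holder, 0.18 to 0.26 kg, on the worktop: steel back plate 140 mm wide (y), 76 mm high, 4 mm thick (x = -4 to 0); before it a blue plastic block 44 mm wide (y), x = -80 to -4 mm, 46 mm high, two 27 mm wells in its top. Origin: middle of the lower edge of the plate's back face; x points out of the back (into the panel once hung), y left, z up. Hung home, the studs are at its z = 56 mm.
- keyholes (a point): Point on the plate's back face midway between the large ends of its two keyholes, 38 mm above the holder's underside. Large ends: 20 mm round, centred at this height, y = +46 and -46 mm; from each a slot 9 mm wide runs straight up. With the heads in the large ends the plate goes flat on the seat; the holder then slides down 18 mm until the shanks meet the slot ends. Axes as the holder.
- grip (a point): Point in the blue block where to grip it, from above, fingers on its two side faces 44 mm apart (along the holder's y): 46 mm in front of the plate's back face, 36 mm above the holder's underside, 10 mm below the block's top. Axes as the holder.
- vial_yellow: Bystander: blue-capped vial, 24 mm diameter, 52 mm high, on the worktop before the panel's foot; origin under its middle.
- vial_white: Bystander: white-capped vial, 24 mm diameter, 52 mm high, on the worktop before the panel's foot; origin under its middle.
- beaker_small: Bystander: small empty beaker, 54 mm diameter, 60 mm high, on the worktop to the right of the holder; origin under its middle.
Things that resemble listed ones, but are neither listed nor needed, are in the scene too. There is more than one size of the holder; the job needs the larger.

How it is judged:
On the way:
1. the heads have gone through the large ends: the plate is within 6.5 mm of the seat at the keyholes and presses the lock pin in (x of keyholes in the frame of panel above -0.0125 m and value of joint lock_pin above 0.005 m), for 0.05 s.
At the end, for the whole second after the job is handed in: Holder hung on both studs, fully down and locked: lock pin out (under 2 mm pressed), its origin within 3.5 mm of the seat plane, 4 mm of the panel's middle and 82 to 129 mm above the worktop, upright within 0.08 rad, level with the panel within 0.06 rad, at rest (value of joint lock_pin below 0.002 m and x of holder in the frame of panel between -0.0095 and -0.003 m and y of holder in the frame of panel between -0.004 and 0.004 m and z of holder in the frame of panel between 0.082 and 0.129 m and angle between holder's own z axis and vertical below 0.08 rad and angle between the y axis of holder and the y axis of panel, either way round below 0.06 rad and linear speed of holder below 0.02 m/s); the robot touches nothing.
It fails at once if the holder presses the panel, its mounting plate or studs with more than 50 N (contact force between holder and panel above 50 N).
It fails at once if the robot itself presses the panel or what it carries with more than 50 N (contact force between the arm and panel above 50 N).
It fails at once if a vial or the beaker is pushed more than 20 mm or tipped over (distance of any of vial_yellow, vial_white, beaker_small from where it was at the start of the episode above 0.02 m or angle between any of vial_yellow, vial_white, beaker_small's own z axis and vertical above 0.4 rad).
It also fails if it takes over 58 s, if anything falls off the work surface, if the arm or the gripper's body presses on something with over 40 N, if the wrist force passes 120 N, or if a joint passes its speed limit or range.

### The arm

A 6-joint arm with a two-finger parallel gripper is mounted at the origin on a cart in front of the work surface, level with it; the furniture and walls round the work are solid. World frame = base frame: x ahead of the robot, y to its left, z up, the work surface at z = 0. Lengths are in m, angles in rad, forces in N, time in s.
With the tool pointing down it reaches from about 0.375 to 0.9 m from the base axis. Payload 3.1 kg.
Tool frame: the origin (TCP) lies on the centre line of the jaws, within the pads' length; the fingertips stand robot.nose_length ahead of it and the grasp point (between the pads) lies 6 mm ahead of it (robot.nose_length is the distance from the TCP to the fingertips, in m); z points along the fingers, y is the line along which they close (so a half turn about z gives the same grasp; the last joint's range is limited). The gripper opens to 87 mm and grips with 3 to 60 N. Pads are 19 mm wide; open, the fingers measure 117 mm over their backs; the gripper's body (75 mm by 190 mm) begins 51 mm behind the grasp point.
Start: joints at [1.014, 0.527, 1.433, -0, 1.181, -0.178], TCP at [0.231, 0.581, 0.248] pointing down, gripper open.
Joint ranges: [-3.08, 3.08], [-0.75, 2.2], [0.22, 2.44], [-1.43, 4.57], [0, 2.65], [-2.85, 2.85]. Speed limits (rad/s): [2.79, 2.79, 3.14, 3.14, 3.14, 3.14].

### API

Orientations are given as a unit quaternion [x, y, z, w].
In Python, from rig import robot gives the robot as it stands.
- The arm moves only by the shell command python3 -m crank 'ROWS' [FORCE]. ROWS is JSON, one flat list of numbers, 7 for each row, row after row: the shift along the tool's x, y, z in mm, then the turn, a rotation vector about the tool's x, y, z in degrees, then the closure in counts, from 0 (fully open) to 255 (shut). In form: [x, y, z, ax, ay, az, fingers, x, y, z, ax, ay, az, fingers, ...]. A call has exactly 5 rows; each row is the pose to reach, as a shift and turn from the pose commanded when the call began, along the tool's axes at that moment; what a row does not reach only later rows make up. A row lasts 1/12 s, in which the tool goes at most 41.7 mm and 7.16 degrees, less where a joint would pass 70% of its speed; a pose out of reach is approached as far as the arm can. A call with a gripper value outside its range is refused whole. The fingers move at their own pace and stop on an object; FORCE is the grip in N (left out, the last holds). Time passes only in rows, so rows that repeat a pose let the fingers close, or fill a call up. It gives the time, the measured TCP pose, the force, the opening and the grip force at its end, in the units of the state.
- robot.get_obs(): the state, without advancing time (a new reading comes with each control period).
- robot.camera(name): name is "side" or "top"; returns a dict with "pixels" (384x512x3 uint8, red, green, blue), "intrinsics" (3x3 intrinsics, pixels), "extrinsics" (4x4, takes a point from camera to world coordinates). Camera axes: x right, y down, z forward; pixel columns grow to the right and rows downward; lengths in m; the calibration is good to about 2 mm. A picture is of the moment at which its call begins. There is no depth.
- robot.hand_in(): hands the job in; it is judged then, once.
The state is a dict: "time": time; "q": joint angles; "joint_velocities": joint speeds; "joint_torque": joint torques, N m; "position": TCP position; "tool_rot": TCP orientation; "ft_force": force on the tool from outside, world axes, zero at the start; "moment": the same for the moment, N m; "grip_width": finger opening in m; "grip_force": force on a finger pad.
Only numpy, scipy, OpenCV 4.12 (cv2) and the standard library are available. Lean on these libraries where they do the work, as an engineer would, in place of code of your own. Each camera call takes 0.05 s, during which the arm holds its last target. There are 200 camera calls.

## Working session

There is one attempt and no reset: what is moved stays moved. The work goes in short steps, Python scripts to look and compute and a shell command to move; the robot and the scene stay as the last step left them, time stands still between calls to the robot, and variables do not carry over. Pictures are saved under pics/ and viewed, at most 10 in all, crops included, and the job is handed in when it is done.

```bash
mkdir -p pics; ls; python3 - <<'E'
from rig import robot
import cv2,numpy as np
for n in ("side","top"):
    c=robot.camera(n); cv2.imwrite(f"pics/{n}0.png",c["pixels"][:,:,::-1]); print(n,np.round(c["intrinsics"],1).tolist(),np.round(c["extrinsics"],3).tolist())
    np.savez(f"{n}0.npz",**c)
o=robot.get_obs(); print(o, robot.nose_length)
E
```

```text
pics
side [[377.8, 0.0, 259.5], [0.0, 377.8, 189.0], [0.0, 0.0, 1.0]] [[-0.901, -0.182, 0.393, -0.01], [-0.432, 0.319, -0.843, 1.212], [0.028, -0.93, -0.366, 0.653], [0.0, 0.0, 0.0, 1.0]]
top [[481.7, 0.0, 257.5], [0.0, 481.7, 194.7], [0.0, 0.0, 1.0]] [[-0.068, -0.935, 0.348, -0.085], [-0.998, 0.061, -0.031, 0.075], [0.008, -0.35, -0.937, 1.846], [0.0, 0.0, 0.0, 1.0]]
{'time': 0.1, 'q': array([ 1.01353941e+00,  5.28358286e-01,  1.43379625e+00, -1.55268377e-05,
        1.18138129e+00, -1.78515660e-01]), 'joint_velocities': array([-0.00074937, -0.00405757, -0.00314627,  0.00176574,  0.00077185,
        0.00156659]), 'joint_torque': array([-3.59914270e-05, -4.40986705e+01, -1.77150947e+01,  6.34800503e-02,
        5.34526678e-02, -3.74446722e-05]), 'position': array([0.23074784, 0.5801794 , 0.24667158]), 'tool_rot': array([ 1.88237823e-01,  9.82122995e-01, -9.09158810e-04, -3.42726092e-04]), 'ft_force': array([-0.83944545, -0.0782275 , -0.84853918]), 'moment': array([0.01057241, 0.03339392, 0.04762596]), 'grip_force': 0.0, 'grip_width': 0.08715622065504489} 0.025
```

View pics/side0.png

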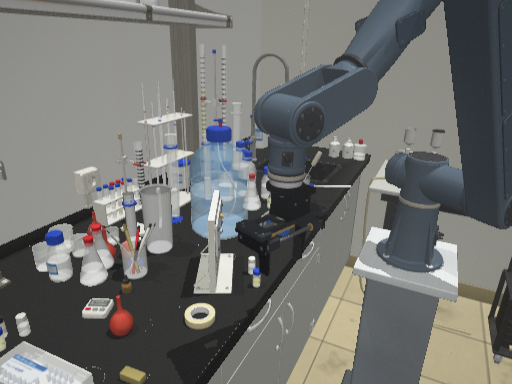

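View pics/top0.png

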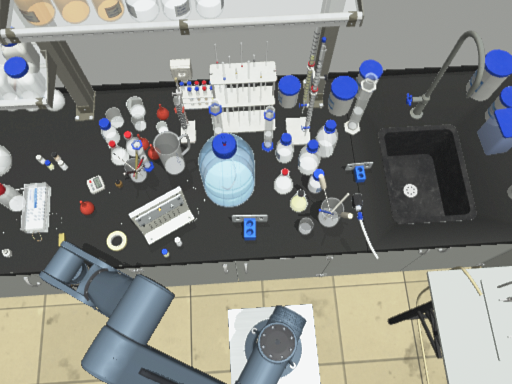

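Top view: the panel is at about (163,215). There are two candidate holders, at (250,225) and (360,170). The one at (250,225) looks larger and has the small beaker on its right at (306,226). I'll confirm this in an enlarged crop.

```bash
cat > h.py <<'E'
import numpy as np,cv2
from rig import robot
def ray(c,u,v):
    K,T=c["intrinsics"],c["extrinsics"]; d=T[:3,:3]@np.linalg.inv(K)@np.array([u,v,1.]); return T[:3,3],d
def onz(c,u,v,z):
    o,d=ray(c,u,v); return o+d*(z-o[2])/d[2]
def proj(c,p):
    T=np.linalg.inv(c["extrinsics"]); q=c["intrinsics"]@(T[:3,:3]@np.asarray(p)+T[:3,3]); return q[:2]/q[2]
def crop(c,x0,y0,x1,y1,s,f):
    cv2.imwrite(f,cv2.resize(c["pixels"][y0:y1,x0:x1,::-1],None,fx=s,fy=s,interpolation=cv2.INTER_CUBIC))
E
python3 - <<'E'
from h import *
c=dict(np.load("top0.npz")); p=c["pixels"].astype(int)
A=cv2.resize(c["pixels"][180:260,125:205,::-1],None,fx=5,fy=5,interpolation=2)
B=cv2.resize(c["pixels"][180:260,225:305,::-1],None,fx=5,fy=5,interpolation=2)
C=cv2.resize(c["pixels"][150:190,340:380,::-1],None,fx=5,fy=5,interpolation=2)
im=np.zeros((600,800,3),np.uint8); im[:400,:400]=A; im[:400,400:]=B; im[400:,:200]=C
cv2.imwrite("pics/crop1.png",im)
m=((p[:,:,2]>110)&(p[:,:,2]-p[:,:,0]>90)).astype(np.uint8)
for k in cv2.findContours(m,0,1)[0]:
    if cv2.contourArea(k)>25:
        x=cv2.minAreaRect(k); P=onz(c,*x[0],.046); B=[np.round(onz(c,*b,.046)[:2],4).tolist() for b in cv2.boxPoints(x)]
        if P[0]<.8: print(np.round(x[0],1),P.round(4),B)
E
```

```text
[249.5 228.5] [0.446 0.056 0.046] [[0.4901, 0.0749], [0.4873, 0.0319], [0.4026, 0.0375], [0.4054, 0.0798]]
[317.7 173.4] [ 0.66   -0.2346  0.046 ] [[0.6557, -0.2059], [0.6911, -0.2386], [0.6644, -0.2634], [0.6293, -0.2306]]
[360.1 173.4] [ 0.6491 -0.4065  0.046 ] [[0.682, -0.3877], [0.6861, -0.4244], [0.6165, -0.425], [0.6125, -0.3888]]
[266.9 146.7] [ 0.7931 -0.0375  0.046 ] [[0.778, -0.0128], [0.8165, -0.0194], [0.8084, -0.0623], [0.7699, -0.0554]]
[312. 146.] [ 0.7844 -0.2246  0.046 ] [[0.8134, -0.2068], [0.8107, -0.2484], [0.7558, -0.2423], [0.7584, -0.2011]]
```

View pics/crop1.png

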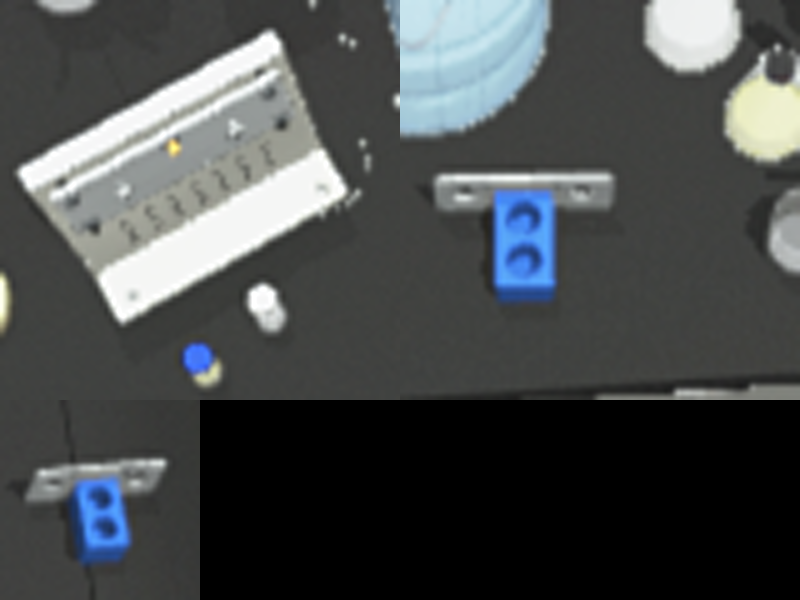

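The crop confirms it. The plate at (250,215) spans about 36 px, against about 27 px for the one at (353,167), so it is the larger holder and has two wells. On the panel, the stud heads are at about (150,218) and (172,205.5), the brass pin at (160,209.5), and the vials at (166,253) and (179,240).

```bash
cat >> h.py <<'E'
def edge(c,p,q,w=2.5,n=40,trim=.12):
    g=cv2.cvtColor(c["pixels"],cv2.COLOR_RGB2GRAY).astype(np.float32); p,q=np.float32(p),np.float32(q)
    t=np.linspace(trim,1-trim,n)[:,None,None]; d=(q-p)/np.linalg.norm(q-p); nn=np.float32([-d[1],d[0]])
    s=np.arange(-w,w+.1,.25,dtype=np.float32)[None,:,None]; X=(p+t*(q-p)+s*nn).astype(np.float32)
    I=cv2.remap(g,X[:,:,0].copy(),X[:,:,1].copy(),1); G=np.abs(np.gradient(I,axis=1)); G[G<G.max(1,keepdims=True)*.4]=0
    off=(G*s[0,:,0]).sum(1)/(G.sum(1)+1e-6); P=p+t[:,0]*(q-p)+off[:,None]*nn
    P=P[np.abs(off-np.median(off))<.7]
    vx,vy,x,y=cv2.fitLine(P.astype(np.float32),cv2.DIST_HUBER,0,.01,.01).ravel(); return np.cross([x,y,1],[x+vx*50,y+vy*50,1])
def X(a,b): r=np.cross(a,b); return r[:2]/r[2]
E
python3 - <<'E'
from h import *
c=dict(np.load("top0.npz"))
A=lambda x,y:((x+.5)/5-.5+125,(y+.5)/5-.5+180)
B=lambda x,y:((x+.5)/5-.5+225,(y+.5)/5-.5+180)
ff=edge(c,A(123,324),A(347,192)); fl=edge(c,A(100,275),A(123,324)); fr=edge(c,A(322,155),A(347,192))
sb=edge(c,A(18,172),A(272,30)); sf=edge(c,A(30,188),A(278,50),1.5)
def pr(n,a,b,z): 
    u=X(a,b); P=onz(c,*u,z); print(n,u.round(2),P.round(4)); return P
L=pr("footL",ff,fl,.005);R=pr("footR",ff,fr,.005); d=L-R; print("w",np.linalg.norm(d),"yaw",np.arctan2(-d[0],d[1]))
for n,l in(("back",sb),("front",sf)):
    v=lambda u:-(l[0]*u+l[2])/l[1]
    a=onz(c,132,v(132),.226);b=onz(c,177,v(177),.226);d=a-b; print("sheet",n,a.round(4),b.round(4),"yaw",np.arctan2(-d[0],d[1]))
# holder
pb=edge(c,B(36,175),B(214,172)); bl=edge(c,B(95,200),B(96,285)); br=edge(c,B(154,200),B(154,285)); 
pl=edge(c,B(36,176),B(36,208),trim=.2); prr=edge(c,B(214,174),B(214,208),trim=.2)
a=pr("plateTL",pb,pl,.076);b=pr("plateTR",pb,prr,.076);d=a-b;print("w",np.linalg.norm(d),"yaw",np.arctan2(-d[0],d[1]),"mid",(a+b)/2)
for l in(bl,br):
    u=lambda v:-(l[1]*v+l[2])/l[0]
    a=onz(c,u(222),222,.046);b=onz(c,u(235),235,.046);print("block",a.round(4),b.round(4))
E
```

```text
footL [148.5  244.44] [0.4191 0.4547 0.005 ]
footR [194.66 218.33] [0.5147 0.272  0.005 ]
w 0.20624392618361792 yaw 0.4819607024745038
sheet back [0.4839 0.4686 0.226 ] [0.5675 0.3091 0.226 ] yaw 0.4830611205421737
sheet front [0.4617 0.4681 0.226 ] [0.5446 0.3093 0.226 ] yaw 0.48100821242444386
plateTL [231.38 214.86] [0.4964 0.1228 0.076 ]
plateTR [267.21 214.46] [ 0.489  -0.0154  0.076 ]
w 0.13837651733875678 yaw -0.0535464608347779 mid [0.49271702 0.0536812  0.076     ]
block [0.4738 0.076  0.046 ] [0.4215 0.0808 0.046 ]
block [0.4711 0.0339 0.046 ] [0.4185 0.0363 0.046 ]
```

```bash
python3 -m crank '[-28,-28.5,0,0,0,0,0, -56,-57,0,0,0,0,0, -84,-86,0,0,0,0,0, -112,-115,0,0,0,0,0, -140,-144,0,0,0,0,0]' 
python3 -m crank '[-28,-28.5,0,0,0,0,0, -56,-57,0,0,0,0,0, -84,-86,0,0,0,0,0, -112,-115,0,0,0,0,0, -140,-144,0,0,0,0,0]'
python3 -m crank '[-28,-29,0,0,0,-4,0, -56,-58,0,0,0,-8,0, -84,-87,0,0,0,-12,0, -112,-116,0,0,0,-16,0, -115,-120,0,0,0,-18.6,0]'
python3 - <<'E'
from h import *
c=dict(np.load("top0.npz")); phi=.482; ex=np.array([np.cos(phi),np.sin(phi),0]); ey=np.array([-ex[1],ex[0],0]); O=np.array([.5054,.3833,0])
p=c["pixels"].astype(int)
for n,(x,y),dx in(("studL",(124,190),-.0155),("studR",(236,128),-.0155),("pin",(174,147),-.014)):
    u0,v0=(x+.5)/5-.5+125,(y+.5)/5-.5+180
    o,d=ray(c,u0,v0); t=(dx-(o-O)@ex)/(d@ex); P=o+t*d; print(n,round(u0,1),round(v0,1),"y",((P-O)@ey).round(4),"z",P[2].round(4))
from scipy.spatial.transform import Rotation as R
o=robot.get_obs(); print(o["time"],o["position"],R.from_quat(o["tool_rot"]).as_matrix().round(4).tolist(),o["q"],o["grip_width"])
E
```

```text
time: 0.52
position: [0.3078, 0.3933, 0.2472]
tool_rot: [0.188, 0.982, -0.0, -0.0]
ft_force: [1.9, -1.0, 1.1]
grip_width: 0.087
grip_force: 0.0
time: 0.93
position: [0.3848, 0.2077, 0.2475]
tool_rot: [0.188, 0.982, -0.0, -0.0]
ft_force: [0.4, -0.2, -0.8]
grip_width: 0.0871
grip_force: 0.0
time: 1.35
position: [0.4509, 0.05, 0.2478]
tool_rot: [0.028, 1.0, -0.001, 0.002]
ft_force: [0.1, 0.9, 0.4]
grip_width: 0.0869
grip_force: 0.0
studL 149.4 217.6 y 0.0453 z 0.1813
studR 171.8 205.2 y -0.0461 z 0.1811
pin 159.4 209.0 y -0.0007 z 0.2037
1.35 [0.45087919 0.04997959 0.24781424] [[-0.9984, 0.0565, 0.0042], [0.0565, 0.9984, -0.0029], [-0.0044, -0.0026, -1.0]] [-0.13534726  0.29609065  1.84808853 -0.00271758  0.9928365  -1.64811438] 0.08694980259592847
```

```bash
python3 -m crank '[8.5,6.2,30,0,0,0,0, 8.5,6.2,60,0,0,0,0, 8.5,6.2,90,0,0,0,0, 8.5,6.2,120,0,0,0,0, 8.5,6.2,130,0,0,0,0]' 
python3 -m crank '[0,0,20,0,0,0,0, 0,0,40,0,0,0,0, 0,0,60,0,0,0,0, 0,0,76,0,0,0,0, 0,0,76,0,0,0,0]'
python3 -m crank '[0,0,0,0,0,0,90, 0,0,0,0,0,0,110, 0,0,0,0,0,0,130, 0,0,0,0,0,0,150, 0,0,0,0,0,0,160]' 30
python3 -m crank '[0,0,0,0,0,0,200, 0,0,0,0,0,0,200, 0,0,0,0,0,0,200, 0,0,0,0,0,0,200, 0,0,0,0,0,0,200]' 40
```

```text
time: 1.77
position: [0.4368, 0.0622, 0.1143]
tool_rot: [0.027, 1.0, 0.0, -0.003]
ft_force: [-0.3, -0.5, 0.4]
grip_width: 0.087
grip_force: 0.0
time: 2.18
position: [0.4376, 0.0622, 0.0391]
tool_rot: [0.027, 1.0, 0.0, -0.003]
ft_force: [-0.1, 0.3, -0.0]
grip_width: 0.0866
grip_force: 0.0
time: 2.6
position: [0.4396, 0.0622, 0.0424]
tool_rot: [0.027, 1.0, -0.0, 0.001]
ft_force: [0.2, -0.9, 1.1]
grip_width: 0.0615
grip_force: 0.0
time: 3.02
position: [0.4392, 0.062, 0.0419]
tool_rot: [0.027, 1.0, -0.0, 0.0]
ft_force: [-0.0, -2.1, 5.6]
grip_width: 0.0437
grip_force: 39.8
```

```bash
python3 -m crank '[0,0,-20,0,0,0,200, 0,0,-50,0,0,0,200, 0,0,-80,0,0,0,200, 0,0,-110,0,0,0,200, 0,0,-141,0,0,0,200]' 
python3 -m crank '[5,27,0,0,0,-3,200, 10,54,0,0,0,-6,200, 15,81,0,0,0,-9,200, 20,108,0,0,0,-12,200, 25,134,0,0,0,-15,200]'
python3 - <<'E'
from h import *
from scipy.spatial.transform import Rotation as R
import numpy as np
o=robot.get_obs(); print(o["position"],R.from_quat(o["tool_rot"]).as_matrix().round(4).tolist(),o["grip_width"],o["ft_force"])
E
```

```text
time: 3.43
position: [0.438, 0.0624, 0.1833]
tool_rot: [0.027, 1.0, 0.0, -0.001]
ft_force: [1.0, -0.3, -2.5]
grip_width: 0.0437
grip_force: 39.8
time: 3.85
position: [0.4203, 0.1986, 0.1822]
tool_rot: [-0.105, 0.994, 0.0, -0.001]
ft_force: [0.0, -0.2, -1.8]
grip_width: 0.0437
grip_force: 39.8
[0.42028101 0.1985589  0.18223344] [[-0.9781, -0.2083, -0.0015], [-0.2083, 0.9781, 0.0], [0.0014, 0.0003, -1.0]] 0.04368660933739594 [ 0.03947585 -0.23913868 -1.77896069]
```

```bash
python3 -m crank '[-4,33,0,0,0,-4,200, -8,67,0,0,0,-8,200, -12,100,0,0,0,-12,200, -16,131,0,0,0,-15.6,200, -16,131,0,0,0,-15.6,200]'
python3 -m crank '[0,0,0,0,0,0,200, 0,0,0,0,0,0,200, 0,0,0,0,0,0,200, 0,0,0,0,0,0,200, 0,0,0,0,0,0,200]'
python3 - <<'E'
from h import *
from scipy.spatial.transform import Rotation as R
o=robot.get_obs(); print(o["position"],R.from_quat(o["tool_rot"]).as_matrix().round(4).tolist(),o["ft_force"],o["moment"])
c=robot.camera("top");s=robot.camera("side");np.savez("top1.npz",**c);np.savez("side1.npz",**s)
a=cv2.resize(c["pixels"][170:270,110:230,::-1],None,fx=5,fy=5,interpolation=2);cv2.imwrite("pics/t1.png",a)
crop(s,150,170,290,320,4,"pics/s1.png")
E
```

```text
time: 4.27
position: [0.4094, 0.3338, 0.1822]
tool_rot: [-0.241, 0.971, 0.001, 0.001]
ft_force: [0.7, -1.1, -1.5]
grip_width: 0.0438
grip_force: 39.8
time: 4.68
position: [0.4101, 0.3277, 0.1825]
tool_rot: [-0.237, 0.972, -0.0, -0.0]
ft_force: [-0.4, -0.5, -2.4]
grip_width: 0.0437
grip_force: 39.8
[0.41011782 0.32769752 0.18250585] [[-0.8879, -0.46, -0.0006], [-0.46, 0.8879, -0.0004], [0.0007, -0.0001, -1.0]] [-0.42584847 -0.45781767 -2.41907072] [ 0.05202431  0.06684488 -0.01851394]
```

View pics/t1.png

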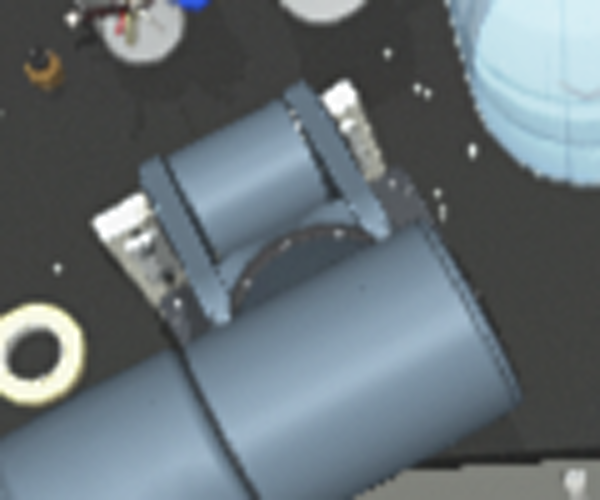

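View pics/s1.png

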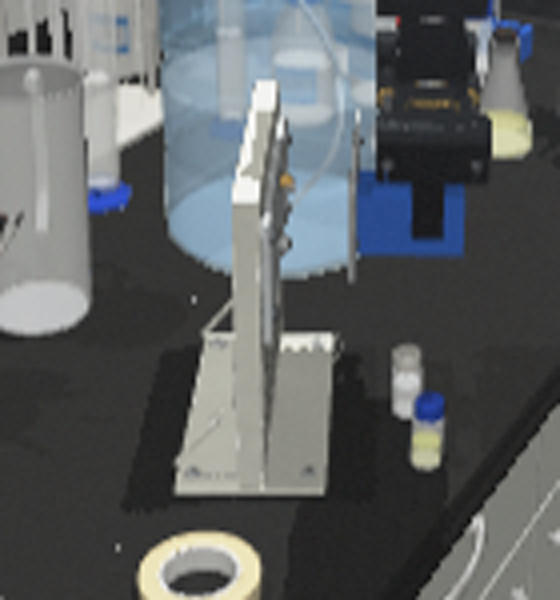

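Top view: the plate ends stick out either side of the arm, at crop (178,310) and (415,195). Side view: the plate is upright and edge-on at crop x≈352, facing the pin at (287,180) and a stud at (285,243). I'll correct y by 5 mm, then check against projected points.

```bash
python3 -m crank '[0,2,0,0,0,0,200, 0,4.7,0,0,0,-0.2,200, 0,4.7,0,0,0,-0.2,200, 0,4.7,0,0,0,-0.2,200, 0,4.7,0,0,0,-0.2,200]'
python3 - <<'E'
from h import *
o=robot.get_obs(); T=o["position"]; phi=.482; ex=np.array([np.cos(phi),np.sin(phi),0]); ey=np.array([-ex[1],ex[0],0]); ez=np.array([0,0,1.]); O=np.array([.5054,.3833,0])
print("tcp panel",(T-O)@ex,(T-O)@ey,T[2])
H=T+.0535*ex-.042*ez
c=robot.camera("top");s=robot.camera("side")
def mk(c,x0,y0,x1,y1,k):
    im=cv2.resize(c["pixels"][y0:y1,x0:x1,::-1],None,fx=k,fy=k,interpolation=2)
    def m(P,col):
        u=proj(c,P); q=tuple(int(round(v)) for v in ((u[0]-x0+.5)*k-.5,(u[1]-y0+.5)*k-.5)); cv2.circle(im,q,1,col,-1); return q
    L=[m(H+a*ey*.07+b*ez*.076-t*ex*.004,(0,0,255)) for a in(1,-1) for b in(0,1) for t in (0,1)]
    S=[m(O-.0135*ex+a*ey*.046+.179*ez,(0,255,0)) for a in(1,-1)]+[m(O-.014*ex+.2045*ez,(255,0,255))]
    C=[m(O+a*ey*.102+.226*ez,(255,0,0)) for a in(1,-1)]
    print(L,S,C); return im
a=mk(c,125,180,205,250,5); b=mk(s,190,180,270,250,5)
w=np.hstack([a,b]); cv2.imwrite("pics/o2.png",w)
E
```

```text
time: 5.2
position: [0.4078, 0.3331, 0.1826]
tool_rot: [-0.24, 0.971, -0.0, 0.0]
ft_force: [-0.3, 0.5, -1.6]
grip_width: 0.0439
grip_force: 39.8
tcp panel -0.1097682738029589 0.0007827742199861469 0.1825532619522408
[(129, 270), (132, 274), (108, 240), (110, 245), (298, 175), (301, 179), (284, 142), (286, 146)] [(122, 189), (235, 127), (173, 147)] [(29, 193), (285, 52)]
[(236, 314), (243, 314), (236, 187), (244, 187), (240, 200), (247, 200), (241, 85), (248, 85)] [(159, 229), (168, 158), (164, 151)] [(125, 196), (150, 49)]
```

View pics/o2.png

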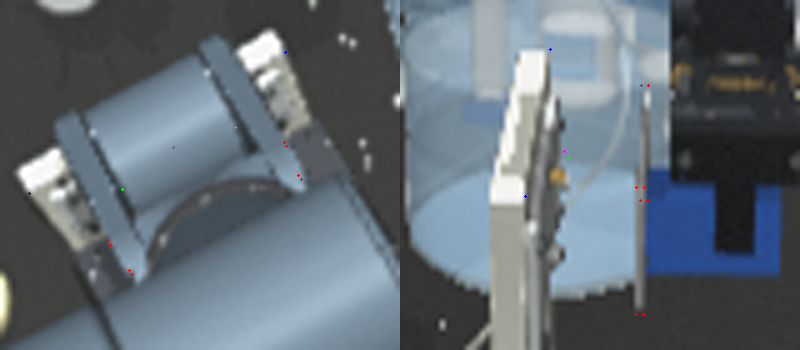

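The side overlay shows the holder where I predicted it. The pin at (558,175) and the left stud at (557,255) appear about 5 px lower than predicted, so I'll triangulate them.

```bash
python3 - <<'E'
from h import *
c=dict(np.load("top0.npz")); s=dict(np.load("side0.npz")); phi=.482; ex=np.array([np.cos(phi),np.sin(phi),0]); ey=np.array([-ex[1],ex[0],0]); O=np.array([.5054,.3833,0])
def tri(a,b):
    M=[];r=[]
    for k,(u,v) in((c,a),(s,b)):
        o,d=ray(k,u,v); d=d/np.linalg.norm(d); Q=np.eye(3)-np.outer(d,d); M.append(Q); r.append(Q@o)
    P=np.linalg.lstsq(np.vstack(M),np.hstack(r),rcond=None)[0]; return P,[np.round(proj(c,P)-a,1),np.round(proj(s,P)-b,1)]
for n,a,b in(("pin",(159.4,209.),(221.2,214.6)),("studL",(149.4,217.6),(221.,230.6)),("topL",None,None)):
    if a is None: continue
    P,e=tri(np.array(a),np.array(b)); print(n,"x",((P-O)@ex).round(4),"y",((P-O)@ey).round(4),"z",P[2].round(4),e)
crop(s,200,175,240,275,6,"pics/x.png")
# brass centroid
for k,n in((c,"top"),(s,"side")):
    h=cv2.cvtColor(k["pixels"],cv2.COLOR_RGB2HSV); m=cv2.inRange(h,(10,110,120),(30,255,255))
    for q in cv2.findContours(m,0,1)[0]:
        x,y=q.reshape(-1,2).mean(0)
        if (n=="top" and 130<x<200 and 190<y<250) or (n=="side" and 205<x<235 and 190<y<250): print(n,x,y,q.reshape(-1,2).tolist())
E
```

```text
pin x -0.0096 y -0.0006 z 0.1897 [array([0.1, 0.3]), array([-0.3, -0.1])]
studL x -0.0107 y 0.046 z 0.1637 [array([0.2, 0.5]), array([-0.7, -0.3])]
top 159.25 209.0 [[159, 208], [159, 209], [159, 210], [160, 209]]
side 221.0 214.5 [[220, 214], [220, 215], [221, 215], [222, 215], [222, 214], [221, 214]]
```

```bash
python3 -m crank '[0,-1,5,0,0,0,200, 0,-1,10,0,0,0,200, 0,-1,14.5,0,0,0,200, 0,-1,14.5,0,0,0,200, 0,-1,14.5,0,0,0,200]'
python3 -m crank '[-10,0,0,0,0,0,200, -20,0,0,0,0,0,200, -28,0,0,0,0,0,200, -34,0,0,0,0,0,200, -34,0,0,0,0,0,200]'
python3 -m crank '[0,0,0,0,0,0,200, -0.5,0,0,0,0,0,200, -1,0,0,0,0,0,200, -2,0,0,0,0,0,200, -2,0,0,0,0,0,200]'
cat >> h.py <<'E'
def st():
    o=robot.get_obs(); T=o["position"]; f=o["ft_force"]; phi=.482; ex=np.array([np.cos(phi),np.sin(phi),0]); ey=np.array([-ex[1],ex[0],0]); O=np.array([.5054,.3833,0])
    from scipy.spatial.transform import Rotation as R
    M=R.from_quat(o["tool_rot"]).as_matrix()
    print("t %.2f"%o["time"],"plate x %.1f y %.1f keyz %.1f mm"%(((T-O)@ex+.0535)*1e3,(T-O)@ey*1e3,(T[2]-.004)*1e3),"F panel x %.1f y %.1f z %.1f"%(f@ex,f@ey,f[2]),"M",o["moment"].round(2),"toolz",M[:,2].round(3),"yaw",np.degrees(np.arctan2(M[1,1],M[0,1])).round(2),o["grip_width"].round(4))
E
python3 -c "from h import *;st()"
```

```text
time: 5.72
position: [0.408, 0.3319, 0.1674]
tool_rot: [-0.239, 0.971, -0.0, -0.001]
ft_force: [-0.2, 0.7, -1.1]
grip_width: 0.0436
grip_force: 39.8
time: 6.13
position: [0.4408, 0.349, 0.1683]
tool_rot: [-0.239, 0.971, 0.0, 0.002]
ft_force: [0.6, 0.0, -2.1]
grip_width: 0.0439
grip_force: 39.8
time: 6.55
position: [0.4401, 0.3489, 0.1681]
tool_rot: [-0.239, 0.971, 0.0, 0.0]
ft_force: [-0.9, -0.2, -1.8]
grip_width: 0.0442
grip_force: 39.8Traceback (most recent call last):
  File "<string>", line 1, in <module>
    from h import *;st()
                    ~~^^
  File "h.py", line 24, in st
    print("t %.2f"%o["time"],"plate x %.1f y %.1f keyz %.1f mm"%(((T-O)@ex+.0535)*1e3,(T-O)@ey*1e3,(T[2]-.004)*1e3),"F panel x %.1f y %.1f z %.1f"%(f@ex,f@ey,f[2]),"M",o["moment"].round(2),"toolz",M[:,2].round(3),"yaw",np.degrees(np.arctan2(M[1,1],M[0,1])).round(2),o["grip_width"].round(4))
                                                                                                                                                                                                                                                                          ^^^^^^^^^^^^^^^^^^^^^
AttributeError: 'float' object has no attribute 'round'
```

```bash
sed -i 's/o\["grip_width"\].round(4)/round(o["grip_width"],4)/' h.py
python3 -m crank '[-0.5,0,0,0,0,0,200, -1,0,0,0,0,0,200, -1.5,0,0,0,0,0,200, -2,0,0,0,0,0,200, -2,0,0,0,0,0,200]' >/dev/null; python3 -c "from h import *;st()"
python3 -m crank '[-0.5,0,0,0,0,0,200, -1,0,0,0,0,0,200, -1.5,0,0,0,0,0,200, -2,0,0,0,0,0,200, -2,0,0,0,0,0,200]' >/dev/null; python3 -c "from h import *;st()"
python3 -m crank '[-0.3,0,0,0,0,0,200, -0.6,0,0,0,0,0,200, -1,0,0,0,0,0,200, -1,0,0,0,0,0,200, -1,0,0,0,0,0,200]' >/dev/null; python3 -c "from h import *;st()"
```

```text
t 6.97 plate x -18.1 y -0.3 keyz 164.1 mm F panel x 0.6 y 0.4 z -1.6 M [0.07 0.05 0.03] toolz [ 0.  0. -1.] yaw 117.7 0.0439
t 7.38 plate x -16.1 y -0.3 keyz 164.1 mm F panel x 0.5 y -0.1 z -1.5 M [0.04 0.08 0.  ] toolz [ 0.  0. -1.] yaw 117.69 0.0435
t 7.80 plate x -15.3 y -0.3 keyz 164.1 mm F panel x 0.2 y -0.6 z -1.7 M [0.06 0.1  0.01] toolz [-0. -0. -1.] yaw 117.7 0.044
```

```bash
for i in 1 ; do python3 -m crank '[-0.3,0,0,0,0,0,200, -0.6,0,0,0,0,0,200, -1,0,0,0,0,0,200, -1.5,0,0,0,0,0,200, -1.5,0,0,0,0,0,200]' >/dev/null; python3 -c "from h import *;st()"; done
python3 -m crank '[-0.3,0,0,0,0,0,200, -0.6,0,0,0,0,0,200, -1,0,0,0,0,0,200, -1.5,0,0,0,0,0,200, -1.5,0,0,0,0,0,200]' >/dev/null; python3 -c "from h import *;st()"
```

```text
t 8.22 plate x -14.2 y -0.3 keyz 163.9 mm F panel x -0.9 y -0.1 z -0.1 M [-0.07  0.2  -0.04] toolz [-0.001 -0.    -1.   ] yaw 117.7 0.0437
t 8.63 plate x -12.5 y -0.3 keyz 163.9 mm F panel x -1.9 y -0.4 z -1.9 M [-0.14  0.32  0.04] toolz [-0.001 -0.    -1.   ] yaw 117.7 0.0437
```

```bash
python3 -m crank '[-0.5,0,0,0,0,0,200, -1,0,0,0,0,0,200, -1.5,0,0,0,0,0,200, -2,0,0,0,0,0,200, -2,0,0,0,0,0,200]' >/dev/null; python3 -c "from h import *;st()"
python3 -m crank '[-0.3,0,0,0,0,0,200, -0.6,0,0,0,0,0,200, -1,0,0,0,0,0,200, -1.5,0,0,0,0,0,200, -1.5,0,0,0,0,0,200]' >/dev/null; python3 -c "from h import *;st()"
```

```text
t 9.05 plate x -10.4 y -0.2 keyz 163.9 mm F panel x -2.7 y 0.1 z -1.7 M [-0.15  0.42 -0.01] toolz [-0.001 -0.    -1.   ] yaw 117.7 0.0438
t 9.47 plate x -8.9 y -0.3 keyz 163.9 mm F panel x -2.5 y -0.0 z -1.6 M [-0.17  0.49 -0.01] toolz [-0. -0. -1.] yaw 117.7 0.0435
```

```bash
python3 -m crank '[-0.3,0,0,0,0,0,200, -0.6,0,0,0,0,0,200, -1,0,0,0,0,0,200, -1.5,0,0,0,0,0,200, -1.5,0,0,0,0,0,200]' >/dev/null; python3 -c "from h import *;st()"
python3 -m crank '[-0.3,0,0,0,0,0,200, -0.6,0,0,0,0,0,200, -1,0,0,0,0,0,200, -1,0,0,0,0,0,200, -1,0,0,0,0,0,200]' >/dev/null; python3 -c "from h import *;st()"
```

```text
t 9.88 plate x -7.3 y -0.3 keyz 164.0 mm F panel x -3.5 y 0.0 z -2.1 M [-0.18  0.45  0.02] toolz [-0. -0. -1.] yaw 117.7 0.044
t 10.30 plate x -6.3 y -0.3 keyz 164.0 mm F panel x -2.6 y 0.3 z -2.5 M [-0.17  0.5  -0.02] toolz [-0. -0. -1.] yaw 117.69 0.0438
```

```bash
python3 -m crank '[-0.3,0,0,0,0,0,200, -0.6,0,0,0,0,0,200, -1,0,0,0,0,0,200, -1,0,0,0,0,0,200, -1,0,0,0,0,0,200]' >/dev/null; python3 -c "from h import *;st()"
python3 -m crank '[-0.3,0,0,0,0,0,200, -0.6,0,0,0,0,0,200, -1,0,0,0,0,0,200, -1,0,0,0,0,0,200, -1,0,0,0,0,0,200]' >/dev/null; python3 -c "from h import *;st()"
```

```text
t 10.72 plate x -5.6 y -0.3 keyz 164.0 mm F panel x -4.5 y -0.4 z -1.4 M [-0.25  0.64  0.02] toolz [-0.001 -0.    -1.   ] yaw 117.7 0.0439
t 11.13 plate x -5.4 y -0.3 keyz 163.9 mm F panel x -5.7 y -0.0 z -0.4 M [-0.37  0.86  0.16] toolz [-0.002 -0.002 -1.   ] yaw 117.74 0.0437
```

```bash
python3 -m crank '[0,0,1,0,0,0,200, 0,0,2,0,0,0,200, 0,0,3,0,0,0,200, 0,0,4,0,0,0,200, 0,0,4,0,0,0,200]' >/dev/null; python3 -c "from h import *;st()"
python3 -m crank '[0,0,1,0,0,0,200, 0,0,2,0,0,0,200, 0,0,3,0,0,0,200, 0,0,4,0,0,0,200, 0,0,4,0,0,0,200]' >/dev/null; python3 -c "from h import *;st()"
```

```text
t 11.55 plate x -5.4 y -0.2 keyz 160.4 mm F panel x -5.7 y -0.3 z 1.6 M [-0.35  0.93  0.28] toolz [-0.002 -0.001 -1.   ] yaw 117.76 0.0435
t 11.97 plate x -4.8 y -0.4 keyz 157.4 mm F panel x -8.1 y -0.8 z 5.9 M [-0.51  0.86  0.09] toolz [-0.    -0.001 -1.   ] yaw 117.74 0.0434
```

```bash
python3 -m crank '[0.5,0,0.5,0,0,0,200, 0.5,0,1,0,0,0,200, 0.5,0,1.5,0,0,0,200, 0.5,0,2,0,0,0,200, 0.5,0,2,0,0,0,200]' >/dev/null; python3 -c "from h import *;st()"
python3 -m crank '[0,0,0.5,0,0,0,200, 0,0,1,0,0,0,200, 0,0,1.5,0,0,0,200, 0,0,2,0,0,0,200, 0,0,2,0,0,0,200]' >/dev/null; python3 -c "from h import *;st()"
```

```text
t 12.38 plate x -5.1 y -0.2 keyz 156.4 mm F panel x -8.9 y -0.5 z 11.8 M [-0.61  1.06  0.02] toolz [ 0.001  0.    -1.   ] yaw 117.71 0.044
t 12.80 plate x -5.1 y -0.2 keyz 156.2 mm F panel x -12.8 y -0.2 z 20.3 M [-0.81  1.47 -0.03] toolz [ 0.001  0.    -1.   ] yaw 117.72 0.0437
```

```bash
python3 -m crank '[0,0,-1,0,0,0,200, 0,0,-2,0,0,0,200, 0,0,-2.5,0,0,0,200, 0,0,-2.5,0,0,0,200, 0,0,-2.5,0,0,0,200]' >/dev/null; python3 -c "
from h import *;st()
s=robot.camera('side'); np.savez('side2.npz',**s); crop(s,190,150,280,250,6,'pics/s2.png')"
```

```text
t 13.22 plate x -5.0 y -0.2 keyz 156.4 mm F panel x -8.9 y 1.0 z 8.2 M [-0.5   1.01  0.03] toolz [ 0.  0. -1.] yaw 117.71 0.0439
```

View pics/s2.png

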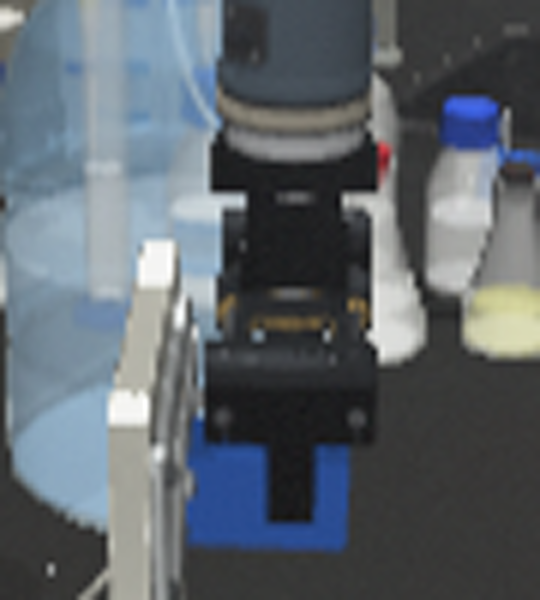

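Side view: the left stud head is visible at (185,487) in front of the plate. The slide stopped after 7.8 mm, which matches the heads catching on the slot mouths because the plate isn't quite flat. I'll go back up, grip harder, and press flat with a slight tilt.

```bash
python3 -m crank '[0,0,-1.5,0,0,0,200, 0,0,-3,0,0,0,200, 0,0,-4.5,0,0,0,200, 0,0,-6,0,0,0,200, 0,0,-6,0,0,0,200]' 60 >/dev/null; python3 -c "from h import *;st()"
python3 -m crank '[-0.5,0,0,0,0.5,0,200, -1,0,0,0,1,0,200, -1.5,0,0,0,1,0,200, -1.5,0,0,0,1,0,200, -1.5,0,0,0,1,0,200]' >/dev/null; python3 -c "from h import *;st()"
python3 -m crank '[-0.5,0,0,0,0.5,0,200, -1,0,0,0,1,0,200, -1,0,0,0,1,0,200, -1,0,0,0,1,0,200, -1,0,0,0,1,0,200]' >/dev/null; python3 -c "from h import *;st()"
```

```text
t 13.68 plate x -4.9 y -0.3 keyz 160.5 mm F panel x -4.6 y -1.1 z -2.2 M [-0.33  0.72  0.06] toolz [-0. -0. -1.] yaw 117.7 0.0433
t 14.10 plate x -4.2 y -0.3 keyz 160.9 mm F panel x -7.2 y -0.3 z 2.0 M [-0.39  0.96 -0.  ] toolz [-0.018 -0.009 -1.   ] yaw 117.71 0.0436
t 14.52 plate x -3.7 y -0.2 keyz 160.9 mm F panel x -8.4 y -0.3 z 3.4 M [-0.43  0.88  0.08] toolz [-0.034 -0.018 -0.999] yaw 117.71 0.0436
```

```bash
python3 -m crank '[0,0,0,0,-0.7,0,200, 0,0,0,0,-1.4,0,200, 0,0,0,0,-2,0,200, 0,0,0,0,-2,0,200, 0,0,0,0,-2,0,200]' >/dev/null; python3 -c "from h import *;st()"
python3 -m crank '[0,0,0,0,-0.7,0,200, 0,0,0,0,-1.4,0,200, 0,0,0,0,-2,0,200, 0,0,0,0,-2,0,200, 0,0,0,0,-2,0,200]' >/dev/null; python3 -c "from h import *;st()"
python3 -m crank '[0,0,0,0,-0.7,0,200, 0,0,0,0,-1.4,0,200, 0,0,0,0,-2,0,200, 0,0,0,0,-2,0,200, 0,0,0,0,-2,0,200]' >/dev/null; python3 -c "from h import *;st()"
```

```text
t 14.93 plate x -4.7 y -0.2 keyz 159.9 mm F panel x -7.9 y -0.5 z -2.1 M [-0.54  1.2   0.04] toolz [-0.005 -0.003 -1.   ] yaw 117.71 0.0434
t 15.35 plate x -5.6 y -0.2 keyz 158.9 mm F panel x -6.8 y -0.0 z -5.0 M [-0.76  1.53  0.03] toolz [ 0.023  0.012 -1.   ] yaw 117.71 0.044
t 15.77 plate x -5.7 y -0.2 keyz 158.8 mm F panel x -6.6 y -0.8 z -5.3 M [-0.76  1.66  0.02] toolz [ 0.053  0.028 -0.998] yaw 117.68 0.0434
```

```bash
python3 -m crank '[0,0,0,0,1.5,0,200, 0,0,0,0,3,0,200, 0,0,0,0,4.5,0,200, 0,0,0,0,6,0,200, 0,0,0,0,6,0,200]' >/dev/null; python3 -c "from h import *;st()"
python3 -m crank '[0,0,0,0,0.5,0,200, 0,0,0,0,1,0,200, 0,0,0,0,1,0,200, 0,0,0,0,1,0,200, 0,0,0,0,1,0,200]' >/dev/null; python3 -c "from h import *;st()"
python3 -m crank '[0,0,0,0,0.5,0,200, 0,0,0,0,1,0,200, 0,0,0,0,1,0,200, 0,0,0,0,1,0,200, 0,0,0,0,1,0,200]' >/dev/null; python3 -c "from h import *;st()"
python3 -m crank '[0,0,0,0,0.5,0,200, 0,0,0,0,1,0,200, 0,0,0,0,1,0,200, 0,0,0,0,1,0,200, 0,0,0,0,1,0,200]' >/dev/null; python3 -c "from h import *;st()"
```

```text
t 16.18 plate x -3.9 y -0.2 keyz 160.7 mm F panel x -9.7 y 0.7 z 3.3 M [-0.43  0.96  0.04] toolz [-0.036 -0.019 -0.999] yaw 117.69 0.0437
t 16.60 plate x -4.2 y -0.2 keyz 160.9 mm F panel x -10.5 y 0.0 z 4.3 M [-0.49  0.97 -0.04] toolz [-0.05  -0.027 -0.998] yaw 117.7 0.0437
t 17.02 plate x -4.3 y -0.2 keyz 161.0 mm F panel x -9.8 y -0.9 z 4.2 M [-0.49  1.   -0.06] toolz [-0.066 -0.035 -0.997] yaw 117.7 0.0437
t 17.43 plate x -4.3 y -0.2 keyz 161.1 mm F panel x -10.1 y -1.1 z 2.8 M [-0.48  0.96  0.01] toolz [-0.081 -0.043 -0.996] yaw 117.7 0.0439
```

```bash
python3 -m crank '[-0.5,0,0,0,-1,0,200, -1,0,0,0,-2,0,200, -1.5,0,0,0,-2,0,200, -1.5,0,0,0,-2,0,200, -1.5,0,0,0,-2,0,200]' >/dev/null; python3 -c "from h import *;st()"
python3 -m crank '[0,0,1,0,0,0,200, 0,0,2,0,0,0,200, 0,0,3,0,0,0,200, 0,0,4,0,0,0,200, 0,0,4,0,0,0,200]' >/dev/null; python3 -c "from h import *;st()"
python3 -m crank '[0,0,0.5,0,0,0,200, 0,0,1,0,0,0,200, 0,0,1.5,0,0,0,200, 0,0,2,0,0,0,200, 0,0,2,0,0,0,200]' >/dev/null; python3 -c "from h import *;st()"
```

```text
t 17.85 plate x -3.6 y -0.2 keyz 159.7 mm F panel x -9.4 y -0.4 z -1.4 M [-0.49  1.07  0.01] toolz [-0.052 -0.027 -0.998] yaw 117.7 0.0439
t 18.27 plate x -2.8 y 0.1 keyz 157.6 mm F panel x -11.5 y 0.8 z 7.0 M [-0.42  1.14  0.04] toolz [-0.05  -0.026 -0.998] yaw 117.7 0.0437
t 18.68 plate x -2.9 y 0.8 keyz 155.6 mm F panel x -10.9 y 2.8 z 6.6 M [-0.12  1.2   0.01] toolz [-0.05  -0.024 -0.998] yaw 117.68 0.0437
```

```bash
python3 -m crank '[0,0.5,0.5,0,0,0,200, 0,1,1,0,0,0,200, 0,1,1.5,0,0,0,200, 0,1,2,0,0,0,200, 0,1,2,0,0,0,200]' >/dev/null; python3 -c "from h import *;st()"
python3 -m crank '[0,0,1,0,0,0,200, 0,0,2,0,0,0,200, 0,0,2.5,0,0,0,200, 0,0,3,0,0,0,200, 0,0,3,0,0,0,200]' >/dev/null; python3 -c "from h import *;st()"
```

```text
t 19.10 plate x -2.9 y 1.0 keyz 152.6 mm F panel x -9.2 y 0.4 z 1.8 M [-0.38  0.9  -0.01] toolz [-0.05  -0.026 -0.998] yaw 117.7 0.0435
t 19.52 plate x -2.9 y 1.0 keyz 149.6 mm F panel x -9.2 y 0.2 z 1.6 M [-0.36  0.85  0.02] toolz [-0.05  -0.026 -0.998] yaw 117.7 0.0438
```

```bash
python3 -m crank '[0,0,1,0,0,0,200, 0,0,2,0,0,0,200, 0,0,2.5,0,0,0,200, 0,0,3,0,0,0,200, 0,0,3,0,0,0,200]' >/dev/null; python3 -c "from h import *;st()"
python3 -m crank '[0,0,0.5,0,0,0,200, 0,0,1,0,0,0,200, 0,0,1.5,0,0,0,200, 0,0,2,0,0,0,200, 0,0,2,0,0,0,200]' >/dev/null; python3 -c "from h import *;st()"
python3 -m crank '[0,0,0.5,0,0,0,200, 0,0,1,0,0,0,200, 0,0,1.5,0,0,0,200, 0,0,2,0,0,0,200, 0,0,2,0,0,0,200]' >/dev/null; python3 -c "from h import *;st()"
```

```text
t 19.93 plate x -2.9 y 1.0 keyz 147.5 mm F panel x -10.3 y 0.2 z 6.6 M [-0.42  1.02 -0.  ] toolz [-0.049 -0.025 -0.998] yaw 117.7 0.0436
t 20.35 plate x -2.8 y 1.0 keyz 147.3 mm F panel x -12.5 y -0.4 z 15.1 M [-0.64  1.47  0.02] toolz [-0.048 -0.025 -0.999] yaw 117.71 0.0432
t 20.77 plate x -2.9 y 1.0 keyz 147.0 mm F panel x -14.5 y -0.3 z 24.5 M [-0.88  1.8  -0.06] toolz [-0.048 -0.025 -0.999] yaw 117.71 0.0435
```

```bash
python3 -m crank '[0.5,0,-1.5,0,0,0,200, 1,0,-2.5,0,0,0,200, 1.5,0,-3.5,0,0,0,200, 1.5,0,-3.5,0,0,0,200, 1.5,0,-3.5,0,0,0,200]' >/dev/null; python3 -c "
from h import *;st()
s=robot.camera('side'); np.savez('side3.npz',**s); crop(s,200,180,270,255,8,'pics/s3.png')"
```

```text
t 21.18 plate x -2.9 y 1.0 keyz 147.5 mm F panel x -7.7 y 0.1 z 6.2 M [-0.29  0.81 -0.03] toolz [-0.046 -0.024 -0.999] yaw 117.69 0.0436
```

View pics/s3.png

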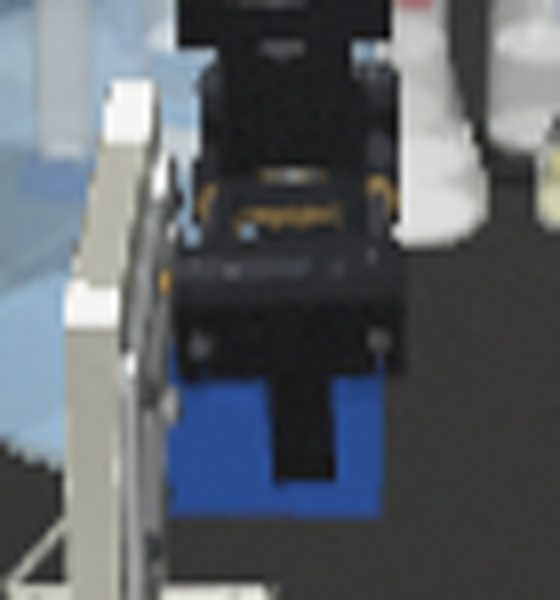

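The pin shows at crop (165,280), full-frame about (220.6,214.9), the same place as when it was free at the start. So it has sprung out and the holder is home. Next I'll relax the load, release, back off and rise.

```bash
python3 -m crank '[0.5,0,-0.5,0,0,0,200, 1,0,-1,0,0,0,200, 1.4,0,-1,0,0,0,200, 1.4,0,-1,0,0,0,200, 1.4,0,-1,0,0,0,200]' >/dev/null; python3 -c "from h import *;st()"
python3 -m crank '[0,0,0,0,0,0,150, 0,0,0,0,0,0,120, 0,0,0,0,0,0,90, 0,0,0,0,0,0,60, 0,0,0,0,0,0,40]' >/dev/null; python3 -c "from h import *;st()"
python3 -m crank '[0,0,0,0,0,0,30, 0,0,0,0,0,0,30, 1,0,0,0,0,0,30, 3,0,0,0,0,0,30, 5,0,0,0,0,0,30]' >/dev/null; python3 -c "from h import *;st()"
```

```text
t 21.65 plate x -3.0 y 1.0 keyz 147.6 mm F panel x -2.9 y 1.6 z 1.6 M [0.33 0.25 0.09] toolz [-0.044 -0.022 -0.999] yaw 117.68 0.0436
t 22.07 plate x -3.7 y 0.4 keyz 147.1 mm F panel x -1.1 y -0.2 z -0.3 M [ 0.14 -0.03  0.02] toolz [-0.045 -0.024 -0.999] yaw 117.69 0.0589
t 22.48 plate x -9.6 y 0.7 keyz 147.3 mm F panel x -0.4 y 1.1 z 0.3 M [ 0.05  0.01 -0.05] toolz [-0.046 -0.024 -0.999] yaw 117.7 0.0764
```

```bash
python3 -m crank '[5,0,0,0,0,0,30, 12,0,0,0,0,0,30, 16,0,-15,0,0,0,30, 18,0,-40,0,0,0,30, 20,0,-70,0,0,0,30]' >/dev/null; python3 -c "from h import *;st()"
python3 -m crank '[20,0,-20,0,0,0,30, 50,0,-20,0,0,0,30, 80,0,-20,0,0,0,30, 110,0,-20,0,0,0,30, 110,0,-20,0,0,0,30]' >/dev/null
python3 -m crank '[0,0,0,0,0,0,30, 0,0,0,0,0,0,30, 0,0,0,0,0,0,30, 0,0,0,0,0,0,30, 0,0,0,0,0,0,30]' >/dev/null; python3 -c "
from h import *;st()
s=robot.camera('side'); c=robot.camera('top')
a=cv2.resize(s['pixels'][170:270,190:290,::-1],None,fx=4,fy=4,interpolation=2); b=cv2.resize(c['pixels'][170:270,120:220,::-1],None,fx=4,fy=4,interpolation=2)
cv2.imwrite('pics/f.png',np.hstack([a,b]))"
```

```text
t 22.90 plate x -28.2 y 0.7 keyz 217.4 mm F panel x 0.2 y 0.4 z -0.0 M [ 0.05 -0.02 -0.04] toolz [-0.051 -0.027 -0.998] yaw 117.7 0.0771
t 23.73 plate x -133.6 y 0.4 keyz 243.8 mm F panel x 1.0 y -0.3 z -0.7 M [ 0.07  0.01 -0.01] toolz [-0.046 -0.024 -0.999] yaw 117.69 0.077
```

View pics/f.png

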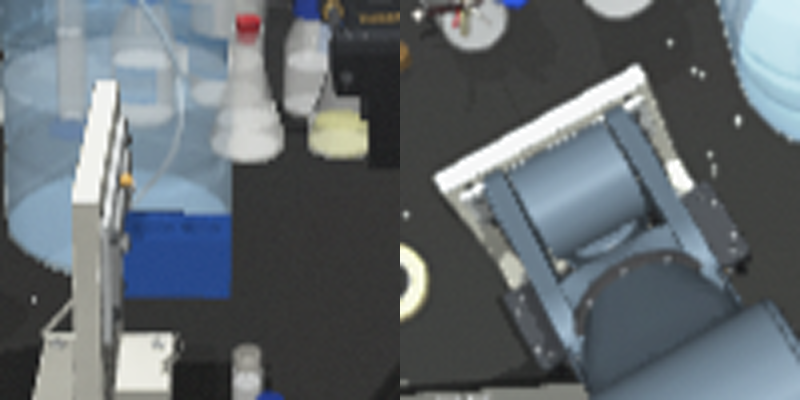

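The side view shows the holder hanging upright and level, with the block at (180,255). The brass pin is out above the plate at (126,180), the vials are still standing, and the gripper is well clear. I'm handing in.

```bash
python3 -c "
from rig import robot
print(robot.hand_in())"
```

```text
the job is handed in; nothing more can be done
None
```

The blue holder is hung on both studs and fully down, with the lock pin sprung out above its top edge and the gripper clear; I handed the job in at about 24 s, but no verdict came back.

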